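# Dry-fit the carved ornaments in their box lids

### The arm

A 6-joint arm with a two-finger parallel gripper is mounted at the origin on a cart in front of the work surface, level with it; the furniture and walls round the work are solid. World frame = base frame: x ahead of the robot, y to its left, z up, the work surface at z = 0. Lengths are in m, angles in rad, forces in N, time in s.
With the tool pointing down it reaches from about 0.225 to 0.875 m from the base axis. Payload 3.4 kg.
Tool frame: the origin (TCP) lies between the finger pads; the fingertips stand 22 mm ahead of it and the grasp point (between the pads) lies 3 mm ahead of it (manip.finger_overhang is the distance from the TCP to the fingertips, in m); z points along the fingers, y is the line along which they close (so a half turn about z gives the same grasp; the last joint's range is limited). The gripper opens to 85 mm and grips with 20 to 120 N. Pads are 22 mm wide; open, the fingers measure 114 mm over their backs; the gripper's body (76 mm by 85 mm) begins 54 mm behind the grasp point. The pads swing forward as they close: fully open they stand 13 mm farther back than shut.
Start: joints at [1.191, 0.276, 1.505, -0, 1.361, -0.121], TCP at [0.147, 0.556, 0.253] pointing down, gripper open.
Joint ranges: [-2.89, 2.89], [-0.75, 2.08], [0.22, 2.7], [-1.18, 4.32], [0.11, 2.71], [-2.7, 2.7]. Speed limits (rad/s): [2.57, 2.57, 3.14, 3.14, 3.14, 3.14].

### API

Orientations are given as a unit quaternion [w, x, y, z].
In Python, from rig import get_state, eyes, order, manip gives the robot as it stands.
- The arm moves only by the tool drive_tool, never from a script. Its argument "rows" is a list of rows, each a list of 4 numbers: the shift along the tool's x, y, z in units of 25 mm (1.0 is 25 mm), then the turn about the tool's z in units of 6 degrees (1.0 is 6 degrees). A call has exactly 8 rows; each row is the pose to reach, as a shift and turn from the pose commanded when the call began, along the tool's axes at that moment; what a row does not reach only later rows make up. A row lasts 1/12 s, in which the tool goes at most 41.7 mm and 7.16 degrees, less where a joint would pass 70% of its speed; a pose out of reach is approached as far as the arm can. A call with a gripper value outside its range is refused whole. "grip" is the finger opening in mm, from 0 to 85.4, set as the call begins (left out, the last holds). The fingers move at their own pace and stop on an object; "newtons" is the grip in N (left out, the last holds). Time passes only in rows, so rows that repeat a pose let the fingers close, or fill a call up. It gives the time, the measured TCP pose, the force, the opening and the grip force at its end, in the units of the state.
- get_state(): the state, without advancing time (a new reading comes with each control period).
- eyes.get_image(name): name is "scene" or "top"; returns (picture, depth): 400x640x3 uint8, red, green, blue; 400x640 float32, m along the optical axis (not along the pixel's ray), 0 where there is no reading.
- eyes.camera_info(name): a dict with "fx", "fy", "cx", "cy" (pixels), "R" (3x3) and "t" (3): a world point X has camera coordinates R X + t. Camera axes: x right, y down, z forward; pixel columns grow to the right and rows downward; lengths in m; the calibration is good to about 2 mm. A picture is of the moment at which its call begins. camera_info takes no time and is no camera call.
- order.sign_off(): hands the job in; it is judged then, once.
The state is a dict: "clock": time; "qpos": joint angles; "qd": joint speeds; "effort": joint torques, N m; "position": TCP position; "ee_rot": TCP orientation; "contact_force": force on the tool from outside, world axes, zero at the start; "moment": the same for the moment, N m; "width": finger opening in m; "gripper_force": force on a finger pad.
Only numpy, scipy, OpenCV 4.12 (cv2) and the standard library are available. Lean on these libraries where they do the work, as an engineer would, in place of code of your own. Each camera call takes 0.05 s, during which the arm holds its last target. There are 200 camera calls.

### The job

Dry-fit the four carved pale-wood ornaments in the four dark box lids: each goes, carved face up and fully home, into the lid whose hole has its shape and size. The square one is still on the holding board under the sprung finger: lift the finger off its face by the knob and swing it well clear before you take the ornament out. Set the ornaments down, do not drop them.

Things in the scene. Friction and masses are not known exactly. Their poses are not given: they have to be found in the camera images.
- large_rosette: Pale wood ornament, 60 g. Round head, 66 mm diameter, eight petals, its straight sides 9 to 21 mm above the origin, relief up to 25 mm; below it a round spigot, 42 mm, 9 mm long, tapering in 3.5 mm all round at the tip. Origin: centre of the spigot's underside, z up; home in a lid it is 6 mm above the lid's origin. Starts on the bench, standing on its spigot.
- small_rosette: Pale wood ornament, 60 g. Round head, 46 mm diameter, six petals, its straight sides 9 to 21 mm above the origin, relief up to 25 mm; below it a round spigot, 24 mm, 9 mm long, tapering in 3.5 mm all round at the tip. Origin: centre of the spigot's underside, z up; home in a lid it is 6 mm above the lid's origin. Starts on the bench, standing on its spigot.
- reeded_tablet: Pale wood ornament, 60 g. Oblong head, 38 mm (x) by 74 mm (y), row of short reeds, its straight sides 9 to 21 mm above the origin, relief up to 25 mm; below it a spigot 18 x 52 mm, 9 mm long, tapering in 3.5 mm all round at the tip. Origin: centre of the spigot's underside, z up; home in a lid it is 6 mm above the lid's origin. Starts on the bench, standing on its spigot.
- square_patera: Pale wood ornament, 60 g. Square head, 54 x 54 mm, small flower, its straight sides 9 to 21 mm above the origin, relief up to 25 mm; below it a spigot 32 x 32 mm, 9 mm long, tapering in 3.5 mm all round at the tip. Origin: centre of the spigot's underside, z up; home in a lid it is 6 mm above the lid's origin. Starts home in a like hole of the plywood holding board (fixed, top 15 mm up).
- lid_large: Dark wooden box lid lying face up, fixed to the bench, 104 (x) x 122 mm (y) over its edge moulding; origin: centre of its underside, top face 15 mm above. In its middle a round hole 49 mm in diameter, 10 mm deep, mouth chamfered 1.5 mm, inside a fine pale scribed outline (67 mm round) of the ornament that covers it: the large rosette.
- lid_small: Dark wooden box lid lying face up, fixed to the bench, 104 (x) x 122 mm (y) over its edge moulding; origin: centre of its underside, top face 15 mm above. In its middle a round hole 31 mm in diameter, 10 mm deep, mouth chamfered 1.5 mm, inside a fine pale scribed outline (47 mm round) of the ornament that covers it: the small rosette.
- lid_tablet: Dark wooden box lid lying face up, fixed to the bench, 104 (x) x 122 mm (y) over its edge moulding; origin: centre of its underside, top face 15 mm above. In its middle a hole 25 mm (x) by 59 mm (y), 10 mm deep, mouth chamfered 1.5 mm, inside a fine pale scribed outline (39 x 75 mm) of the ornament that covers it: the reeded tablet, either way round.
- lid_square: Dark wooden box lid lying face up, fixed to the bench, 104 (x) x 122 mm (y) over its edge moulding; origin: centre of its underside, top face 15 mm above. In its middle a hole 39 x 39 mm, sides along x and y, 10 mm deep, mouth chamfered 1.5 mm, inside a fine pale scribed outline (55 mm square) of the ornament that covers it: the square patera, any way round.
- finger_knob (a point): Top centre of the round black knob (24 mm diameter, 23 mm tall) on the holding board's post, 63 mm above the bench, 62 mm from the patera's centre. The steel finger below (top 28 mm under this point) reaches 51 mm from the axis along this point's -y. Both, one piece, lift up to 14 mm against a spring (3 N, then 0.2 N/mm) and turn about the vertical; let go, they spring down and keep their angle.
- finger_swing (a joint): Angle of the finger and knob about the post, rad, positive anticlockwise from above; near 0 it points at the middle of the square patera; it turns either way, stops at -1.5 and 1.5. Beyond 0.85 either way it is clear of the patera; it then sits 4 mm lower than at the start.
Mind the look-alikes: they are no part of the job. Leave any purple or turquoise look-alike of the square_patera alone.

How it is judged:
By the outcome, as a careful person would: the job done as asked, in the order asked, and still so for the second after the job is handed in, with the robot touching nothing.
It also fails if it takes over 112 s, if anything falls off the work surface, if the arm or the gripper's body presses on something with over 40 N, if the wrist force passes 120 N, or if a joint passes its speed limit or range.

## Working session

There is one attempt and no reset: what is moved stays moved. The work goes in short steps, Python scripts to look and compute and a tool call to move; the robot and the scene stay as the last step left them, time stands still between calls to the robot, and variables do not carry over. Pictures are saved under pics/ and viewed, at most 14 in all, crops included, and the job is handed in when it is done.

Besides the shell and the picture viewer there is one more tool, called after "Emit:" in YAML: its name, and indented under it one key for each argument. drive_tool: Moves the arm, as the interface text tells. Its arguments: {"type":"object","properties":{"rows":{"type":"array","items":{"type":"array","items":{"type":"number"}}},"grip":{"type":"number"},"newtons":{"type":"number"}},"required":["rows"]}

```bash
mkdir -p pics; ls; python3 - <<'E'
from rig import get_state, eyes, order, manip
import cv2,numpy as np
s=get_state();print(s['clock'],s['position'],s['ee_rot'],s['width'])
for n in("scene","top"):
    im,d=eyes.get_image(n);c=eyes.camera_info(n)
    np.savez(f"pics/{n}0.npz",im=im,d=d,**c)
    cv2.imwrite(f"pics/{n}0.png",im[:,:,::-1]);print(n,c)
E
```

```text
pics
0.0 [0.14696091 0.55537554 0.25242203] [-2.24432878e-04  1.29019947e-01  9.91641544e-01 -9.22959621e-04] 0.08551633510184184
scene {'fx': 448.65069152610494, 'fy': 448.65069152610494, 'cx': 315.86926468825186, 'cy': 191.25136896996534, 'R': array([[ 0.48193456, -0.87616052,  0.00904617],
       [-0.36829794, -0.21192963, -0.90523061],
       [ 0.79504447,  0.43293023, -0.42482433]]), 't': array([-0.22385369,  0.29335052,  1.03484049])}
top {'fx': 451.46534625373914, 'fy': 451.46534625373914, 'cx': 320.75265432188434, 'cy': 204.8209625571061, 'R': array([[ 2.78742484e-02, -9.99608495e-01,  2.42559819e-03],
       [-9.96328584e-01, -2.79791210e-02, -8.09105733e-02],
       [ 8.09467625e-02, -1.61371391e-04, -9.96718413e-01]]), 't': array([0.03851541, 0.59570326, 1.38436074])}
```

View pics/top0.png

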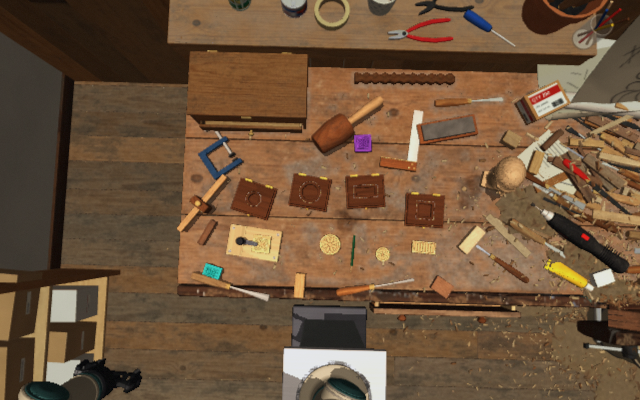

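View pics/scene0.png

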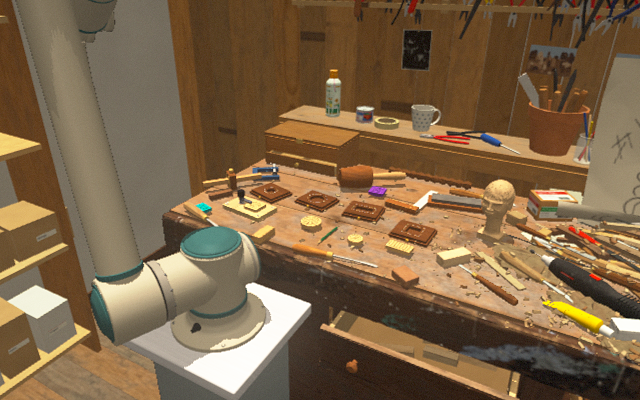

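The top view shows these candidates:
- **Ornaments:** large rosette about (330,244), small rosette (382,254), tablet (424,247), patera on the board (262,242) under the finger, with the knob at about (240,241).
- **Lids:** (255,197), (310,191), (365,191), (425,210).
- **Look-alikes to leave:** purple (363,143), turquoise (212,271).

One close crop should confirm the choice.

```bash
python3 - <<'E'
import cv2
a=cv2.imread('pics/top0.png')[165:285,195:455];b=cv2.imread('pics/scene0.png')[170:265,190:450]
a=cv2.resize(a,None,fx=3,fy=3,interpolation=cv2.INTER_CUBIC);cv2.imwrite('pics/c1.png',a)
b=cv2.resize(b,None,fx=3,fy=3,interpolation=cv2.INTER_CUBIC);cv2.imwrite('pics/c2.png',b)
E
```

```text
(no output)
```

View pics/c1.png

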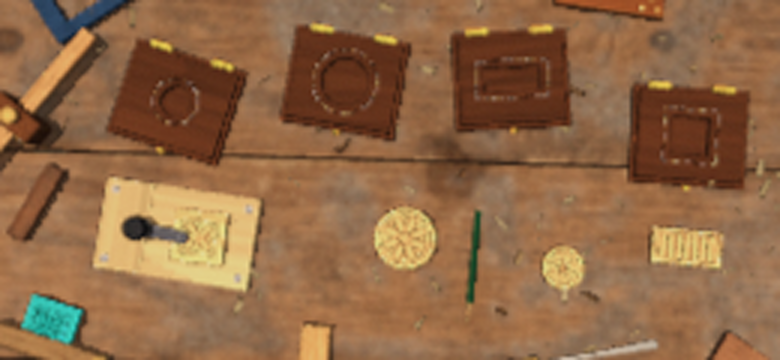

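View pics/c2.png

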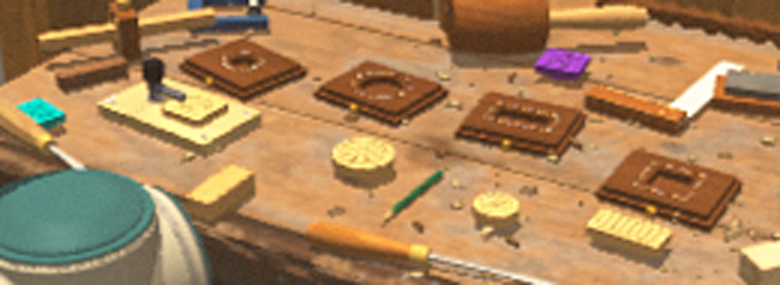

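The crops confirm the choice. Lids from left to right are small-round, large-round, tablet and square; the ornaments are as listed, and the purple and turquoise pieces are decoys. Next I'll measure from depth and colour in both views.

```bash
cat > h.py <<'E'
import numpy as np,cv2
def load(n,tag='0'):
    z=np.load(f'pics/{n}{tag}.npz');return {k:z[k] for k in z.files}
def cloud(c):
    v,u=np.mgrid[0:400,0:640];d=c['d']
    P=np.stack([(u-c['cx'])/c['fx']*d,(v-c['cy'])/c['fy']*d,d],-1)
    return (P-c['t'])@c['R']
def onplane(c,uv,z):   # pixels -> world at height z
    uv=np.atleast_2d(uv).astype(float)
    r=np.c_[(uv[:,0]-c['cx'])/c['fx'],(uv[:,1]-c['cy'])/c['fy'],np.ones(len(uv))]@c['R']
    o=-c['R'].T@c['t'];return (o+r*((z-o[2])/r[:,2])[:,None])[:,:2]
def proj(c,X):
    q=np.atleast_2d(X)@c['R'].T+c['t'];return np.c_[c['fx']*q[:,0]/q[:,2]+c['cx'],c['fy']*q[:,1]/q[:,2]+c['cy']]
def rect(xy):
    (cx,cy),(w,h),a=cv2.minAreaRect(xy.astype(np.float32)*1000);return np.round([cx,cy,w,h,a],1)
E
python3 - <<'E'
from h import *
t=load('top');s=load('scene');Pt=cloud(t);Ps=cloud(s)
hsv=cv2.cvtColor(t['im'],cv2.COLOR_RGB2HSV);hs=cv2.cvtColor(s['im'],cv2.COLOR_RGB2HSV)
def blob(P,m,seed):
    n,l,st,ce=cv2.connectedComponentsWithStats(m.astype(np.uint8));return l==l[seed[1],seed[0]]
bench=Pt[225:235,300:400,2];print('bench z',np.median(bench),'scene at same xy')
for nm,(u,v) in dict(large=(330,244),small=(382,254),tablet=(424,247)).items():
    print(nm,'pix',t['im'][v,u],hsv[v,u],'P',Pt[v,u].round(4))
    c=Pt[v,u,:2]
    for q,(P,H,C) in dict(top=(Pt,hsv,t),scene=(Ps,hs,s)).items():
        near=(np.hypot(*(P[...,:2]-c).transpose(2,0,1))<.055)&(P[...,2]>.012)&(P[...,2]<.035)
        n,l,st,ce=cv2.connectedComponentsWithStats(near.astype(np.uint8));k=1+np.argmax(st[1:,4]);m=l==k
        xy=P[m][:,:2];print('  ',q,m.sum(),'zpct',np.percentile(P[m][:,2],[5,50,95]).round(4),'mean',xy.mean(0).round(4),'rect',rect(xy))
for nm,(u,v) in dict(L_small=(255,197),L_large=(310,191),L_tab=(365,191),L_sq=(425,210),board=(262,242)).items():
    c=Pt[v,u,:2]
    for q,(P,H) in dict(top=(Pt,hsv),scene=(Ps,hs)).items():
        near=(np.hypot(*(P[...,:2]-c).transpose(2,0,1))<.1)&(P[...,2]>.0045)&(P[...,2]<.02)
        n,l,st,ce=cv2.connectedComponentsWithStats(near.astype(np.uint8));k=1+np.argmax(st[1:,4]);m=l==k
        xy=P[m][:,:2];print(nm,q,m.sum(),'z',np.percentile(P[m][:,2],[5,50,95]).round(4),'rect',rect(xy))
# knob
for q,P in dict(top=Pt,scene=Ps).items():
    m=(np.hypot(P[...,0]-Pt[242,262,0],P[...,1]-Pt[242,262,1])<.1)&(P[...,2]>.05)&(P[...,2]<.08)
    print('knob',q,m.sum(),P[m].mean(0).round(4),np.percentile(P[m][:,2],[50,90]))
E
```

```text
bench z -0.001387677859319121 scene at same xy
large pix [228 188 112] [ 20 130 228] P [0.4735 0.0231 0.0241]
   top 346 zpct [0.0164 0.0221 0.0273] mean [0.4741 0.0252] rect [473.5  26.1  62.   62.2   1.3]
   scene 223 zpct [0.0147 0.0232 0.0273] mean [0.4655 0.0208] rect [471.3  22.6  64.5  65.8  85.2]
small pix [210 156  89] [ 17 147 210] P [ 0.4472 -0.1379  0.0279]
   top 172 zpct [0.0161 0.0215 0.0266] mean [ 0.4485 -0.1388] rect [ 448.5 -138.7   40.4   44.9    1.8]
   scene 136 zpct [0.0145 0.0223 0.0252] mean [ 0.441  -0.1417] rect [ 443.5 -141.2   44.5   43.8   77.2]
tablet pix [228 188 114] [ 19 127 228] P [ 0.4723 -0.268   0.0249]
   top 298 zpct [0.0165 0.0215 0.0269] mean [ 0.4733 -0.2653] rect [ 473.2 -266.    74.8   37.7   85.9]
   scene 264 zpct [0.0138 0.0226 0.0258] mean [ 0.4655 -0.2692] rect [ 469.9 -266.9   76.1   43.8   86.6]
L_small top 1180 z [0.0062 0.0136 0.0187] rect [612.  268.7 127.7 113.5  77. ]
L_small scene 494 z [0.0066 0.0158 0.0187] rect [616.5 270.6 137.7 129.8  78.9]
L_large top 1129 z [0.0062 0.0131 0.0182] rect [636.2  90.8 125.  112.   81.3]
L_large scene 546 z [0.0059 0.0151 0.0189] rect [633.3  89.1 124.1 150.2  78.6]
L_tab top 1151 z [0.006  0.0133 0.0184] rect [643.9 -87.2 112.7 137.5   4. ]
L_tab scene 621 z [0.0064 0.0153 0.0188] rect [656.6 -86.9 149.9 138.1   7.3]
L_sq top 1169 z [0.0064 0.0135 0.0185] rect [ 590.1 -271.7  126.1  111.7   86.5]
L_sq scene 784 z [0.006  0.0152 0.0186] rect [ 594.6 -272.   124.9  131.5   89.9]
board top 1009 z [0.0098 0.0146 0.019 ] rect [471.3 256.4 153.   99.9  85.4]
board scene 480 z [0.0067 0.0161 0.019 ] rect [456.4 256.9 155.  128.5  83.6]
knob top 56 [0.4769 0.2975 0.0613] [0.06132008 0.06544397]
knob scene 44 [0.471  0.2953 0.0594] [0.06004706 0.06541227]
```

```bash
cat > fit.py <<'E'
from h import *
from scipy.optimize import minimize,least_squares
def shape(kind,a,b=0):
    if kind=='r': th=np.linspace(0,2*np.pi,60,endpoint=False);return np.c_[np.cos(th),np.sin(th)]*a/2
    return np.array([[-a,-b],[a,-b],[a,b],[-a,b]])/2
def place(sh,p):
    c,s=np.cos(p[2]),np.sin(p[2]);return sh@np.array([[c,s],[-s,c]])+p[:2]
def sil(c,sh,p,z0,z1,box,S=8):
    u0,v0,u1,v1=box;im=np.zeros(((v1-v0)*S,(u1-u0)*S),np.uint8);pts=[]
    for z in(z0,z1): pts.append(proj(c,np.c_[place(sh,p),np.full(len(sh),z)]))
    q=cv2.convexHull(((np.vstack(pts)+.5-[u0,v0])*S).astype(np.float32))
    cv2.fillConvexPoly(im,np.round(q*16).astype(np.int32),255,shift=4)
    return cv2.resize(im,(u1-u0,v1-v0),interpolation=cv2.INTER_AREA)/255.
def fitsil(c,sh,p0,z0,z1,yaw,mask=None):
    uv=proj(c,[[p0[0],p0[1],.015]])[0];r=24;box=tuple(int(x) for x in(uv[0]-r,uv[1]-r,uv[0]+r,uv[1]+r))
    I=c['im'][box[1]:box[3],box[0]:box[2]].astype(float)
    m=sil(c,sh,p0,z0,z1,box);core=I[m>.99];far=I[m<.01] 
    # soft mask: LDA of pale vs bench
    d=np.linalg.solve(np.cov(core.T)+np.cov(far.T)+np.eye(3)*20,core.mean(0)-far.mean(0));g=I@d
    a,b=np.median(far@d),np.median(core@d);g=np.clip((g-a)/(b-a),0,1)
    dil=cv2.dilate((m>.5).astype(np.uint8),np.ones((9,9)))>0
    f=lambda q:(((sil(c,sh,[p0[0]+q[0]/1e3,p0[1]+q[1]/1e3,p0[2]+(q[2]/30 if yaw else 0)],z0,z1,box)-g)**2)*dil).sum()
    q0=np.zeros(3 if yaw else 2);best=minimize(f,q0,method='Nelder-Mead',options=dict(initial_simplex=np.vstack([q0,q0+3*np.eye(len(q0))]) ))
    q=list(best.x)+[0];return np.round([1e3*p0[0]+q[0],1e3*p0[1]+q[1],np.degrees(p0[2]+(q[2]/30 if yaw else 0)),best.fun],2)
E
python3 - <<'E'
from fit import *
t=load('top');s=load('scene')
print('cam',(-t['R'].T@t['t']).round(3),(-s['R'].T@s['t']).round(3))
for nm,sh,p,y in(('large',shape('r',.066),(.473,.025,0),0),('small',shape('r',.046),(.447,-.139,0),0),('tablet',shape('b',.038,.074),(.472,-.266,-.07),1)):
    for n,c in(('top',t),('scene',s)): print(nm,n,fitsil(c,sh,p,.009,.022,y))
# lids: scribed outlines
for nm,sh,p in(('L_small',('r',.047),(.612,.269,-.23)),('L_large',('r',.067),(.636,.091,-.15)),('L_tab',('b',.039,.075),(.644,-.087,.07)),('L_sq',('b',.055,.055),(.59,-.272,-.04))):
    for n,c in(('top',t),('scene',s)):
        g=c['im'].astype(float).sum(2);uv=proj(c,[[p[0],p[1],.015]])[0].astype(int)
        vv,uu=np.mgrid[uv[1]-18:uv[1]+19,uv[0]-24:uv[0]+25];G=g[vv,uu]
        xy=onplane(c,np.c_[uu.ravel(),vv.ravel()],.015)
        L=place(xy-np.array(p[:2]),(0,0,-p[2]))
        R=sh[1]/2
        def sd(L):
            if sh[0]=='r':return np.hypot(*L.T)-R
            q=np.abs(L)-np.array(sh[1:])/2;return np.hypot(*np.maximum(q,0).T)+np.minimum(q.max(1),0)
        w=np.clip(G.ravel()-np.median(G)-60,0,150);w[np.abs(sd(L))>.012]=0;k=w>0
        f=lambda q:np.sqrt(w[k])*sd(place(xy[k]-np.array(p[:2])-q[:2]/1e3,(0,0,-p[2]-q[2]/30 if sh[0]=='b' else 0)))*1e3
        r=least_squares(f,[0,0,0],loss='soft_l1',f_scale=10)
        print(nm,n,k.sum(),np.round([p[0]*1e3+r.x[0],p[1]*1e3+r.x[1],np.degrees(p[2]+r.x[2]/30)],1),'rms',np.sqrt((r.fun**2).sum()/w.sum()).round(2))
# lid yaw & centre from whole outline
hsv=cv2.cvtColor(t['im'],cv2.COLOR_RGB2HSV)
P=cloud(t)
for nm,p in dict(kn=(.477,.2975,.063),).items():
    for n,c in(('top',t),('scene',s)):
        g=c['im'].astype(int).sum(2);uv=proj(c,[p])[0].astype(int);v,u=np.mgrid[uv[1]-9:uv[1]+10,uv[0]-9:uv[0]+10]
        m=(g[v,u]<150)&(cloud(c)[v,u,2]>.048);print('knob',n,m.sum(),uv,onplane(c,[[u[m].mean(),v[m].mean()]],.061 if n=='top' else .054))
c=t;m=(P[...,2]>.018)&(P[...,2]<.032)&(np.hypot(P[...,0]-.47,P[...,1]-.235)<.05)&(t['im'][...,0]>150)
print('patera top',m.sum(),rect(P[m][:,:2]),P[m].mean(0))
E
```

```text
cam [0.48  0.055 1.428] [-0.607 -0.582  0.707]
large top [473.49  24.8    0.    13.78]
large scene [478.79  26.96   0.    29.5 ]
small top [ 447.73 -140.67    0.     12.88]
small scene [ 452.22 -138.42    0.     18.59]
tablet top [ 472.13 -268.18   -3.74   18.77]
tablet scene [ 475.33 -266.23   -3.88   63.53]
L_small top 24 [610.1 269.3 -13.2] rms 1.04
L_small scene 5 [616.1 273.7 -13.2] rms 0.83
L_large top 38 [636.   92.3  -8.6] rms 0.96
L_large scene 1 [638.2  97.7  -8.6] rms 0.0
L_tab top 46 [644.3 -83.1   4.8] rms 0.92
L_tab scene 7 [648.6 -82.3   5.8] rms 0.65
L_sq top 42 [ 589.2 -271.2   -2.7] rms 1.04
L_sq scene 7 [ 594.1 -269.2   -2. ] rms 0.27
knob top 41 [239 240] [[0.47574767 0.29595693]]
knob scene 32 [240 190] [[0.47645977 0.29857332]]
patera top 344 [469.2 236.2  94.1  92.6  83.4] [0.47003581 0.23519962 0.02537288]
```

Emit:
drive_tool:
  rows:
    - [-0.6,-0.3,0.1]
    - [-1.6,-0.7,0.3]
    - [-2.6,-1.1,0.5]
    - [-3.7,-1.6,0.8]
    - [-4.8,-2.1,1.1]
    - [-5.9,-2.6,1.4]
    - [-7.0,-3.1,1.7]
    - [-8.0,-3.5,2.0]
  grip: 60
  newtons: 40

```text
invalid input
```

Emit:
drive_tool:
  rows:
    - [-0.6,-0.3,0.1,0]
    - [-1.6,-0.7,0.3,0]
    - [-2.6,-1.1,0.5,0]
    - [-3.7,-1.6,0.8,0]
    - [-4.8,-2.1,1.1,0]
    - [-5.9,-2.6,1.4,0]
    - [-7.0,-3.1,1.7,0]
    - [-8.0,-3.5,2.0,0]
  grip: 60
  newtons: 40

```text
clock: 0.77
position: [0.3189, 0.4185, 0.2026]
ee_rot: [-0.0, 0.129, 0.992, -0.0]
contact_force: [0.0, 0.6, 0.3]
width: 0.06
gripper_force: 0.0
```

Emit:
drive_tool:
  rows:
    - [-1.0,-0.4,0.3,0]
    - [-2.0,-0.9,0.7,0]
    - [-3.0,-1.3,1.1,0]
    - [-4.0,-1.7,1.5,0]
    - [-5.0,-2.1,1.9,0]
    - [-6.0,-2.6,2.2,0]
    - [-7.0,-3.0,2.4,0]
    - [-7.4,-3.1,2.5,0]

```text
clock: 1.43
position: [0.4792, 0.2955, 0.1396]
ee_rot: [-0.0, 0.13, 0.991, -0.001]
contact_force: [0.4, 0.1, 0.6]
width: 0.06
gripper_force: 0.0
```

```bash
python3 mv.py .476 .2965 .064; python3 - <<'E'
from rig import eyes
import cv2,numpy as np
ims=[]
for n,(u,v) in(("scene",(225,150)),("top",(245,230))):
    im,d=eyes.get_image(n);np.savez(f"pics/{n}1.npz",im=im,d=d,**eyes.camera_info(n))
    ims.append(cv2.resize(im[v-70:v+70,u-70:u+70,::-1],(400,400),interpolation=cv2.INTER_CUBIC))
cv2.imwrite('pics/hover.png',np.hstack(ims))
E
```

```text
t 1.43 pos [0.4792 0.2955 0.1396] psi 165.0 q1,q6 [ 0.43 -0.88] w 0.06 F [0.4 0.1 0.6] 
-> units [0.13 0.01 3.02] turn 0 q6 after -0.75
```

View pics/hover.png

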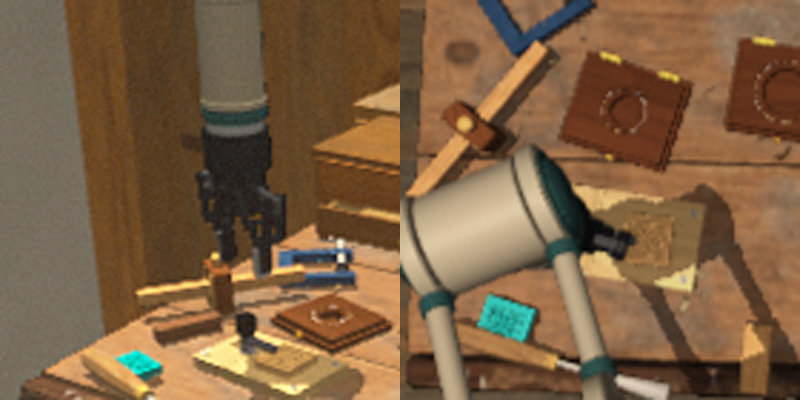

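The view shows the gripper open above the knob (scene crop: fingertips about (227,262) and (262,272), knob (243,320)). I'll check this against the projection of the known tool position.

```bash
python3 - <<'E'
from h import *
s=load('scene','1');t=load('top')
y=np.array([.256,.967,0])
for z in(.1176,.1226): 
    for k in(-.03,-.044,.03,.044): print(z,k,((proj(s,np.array([.4792,.2955,z])+k*y)[0]-[155,80])/.35).round(0),end=' ')
P=cloud(s);g=s['im'].astype(int).sum(2)
m=(g<170)&(P[...,2]>.08)&(P[...,2]<.2)&(np.hypot(P[...,0]-.479,P[...,1]-.2955)<.09)
for lo,hi in((.10,.115),(.115,.125),(.125,.135),(.135,.15)):
    k=m&(P[...,2]>lo)&(P[...,2]<hi);q=P[k];print('\n',lo,k.sum(),q.mean(0).round(4) if k.sum() else '',np.percentile((q[:,:2]-[.4792,.2955])@y[:2],[5,50,95]).round(4) if k.sum() else '')
k=m&(P[...,2]<.145);v,u=np.nonzero(k);d=(P[k][:,:2]-[.4792,.2955])@y[:2]
for sgn in(1,-1):
    q=P[k][d*sgn>0.01];print('side',sgn,'lowest z',np.percentile(q[:,2],[2,10]).round(4),'mean low part',q[q[:,2]<np.percentile(q[:,2],40)].mean(0).round(4))
print('knob scene at',proj(s,[[.4757,.296,.063]]))
E
```

```text
0.1176 -0.03 [261. 280.] 0.1176 -0.044 [268. 284.] 0.1176 0.03 [229. 266.] 0.1176 0.044 [221. 263.] 0.1226 -0.03 [260. 276.] 0.1226 -0.044 [268. 280.] 0.1226 0.03 [228. 262.] 0.1226 0.044 [221. 259.] 
 0.1 0  

 0.115 1 [0.4882 0.3252 0.1246] [0.031 0.031 0.031]

 0.125 11 [0.4855 0.3192 0.1302] [-0.0088  0.0308  0.0377]

 0.135 44 [0.478  0.2962 0.1429] [-0.0452  0.0266  0.0325]
side 1 lowest z [0.1253 0.1266] mean low part [0.4873 0.325  0.1298]
side -1 lowest z [0.1345 0.135 ] mean low part [0.4658 0.2546 0.1368]
knob scene at [[240.80779459 190.77455057]]
```

Emit:
drive_tool:
  rows:
    - [0.1,0,0.4,0]
    - [0.1,0,0.8,0]
    - [0.1,0,1.2,0]
    - [0.1,0,1.6,0]
    - [0.1,0,2.0,0]
    - [0.1,0,2.4,0]
    - [0.1,0,2.8,0]
    - [0.1,0,3.1,0]

```text
clock: 2.2
position: [0.4742, 0.2984, 0.0619]
ee_rot: [-0.001, 0.129, 0.992, -0.0]
contact_force: [0.9, -0.4, 0.2]
width: 0.06
gripper_force: 0.0
```

Emit:
drive_tool:
  rows:
    - [0,0,0,0]
    - [0,0,0,0]
    - [0,0,0,0]
    - [0,0,0,0]
    - [0,0,0,0]
    - [0,0,0,0]
    - [0,0,0,0]
    - [0,0,0,0]
  grip: 18
  newtons: 30

```text
clock: 2.87
position: [0.4752, 0.2991, 0.0638]
ee_rot: [0.001, 0.129, 0.992, 0.001]
contact_force: [-0.3, 3.5, -0.4]
width: 0.0221
gripper_force: 30.5
```

Emit:
drive_tool:
  rows:
    - [0,0,-0.1,0]
    - [0,0,-0.2,0]
    - [0,0,-0.3,0]
    - [0,0,-0.36,0]
    - [0,0,-0.4,0]
    - [0,0,-0.4,0]
    - [0,0,-0.4,0]
    - [0,0,-0.4,0]
  newtons: 45

```text
clock: 3.53
position: [0.4752, 0.299, 0.0733]
ee_rot: [0.0, 0.129, 0.992, 0.001]
contact_force: [3.0, 5.0, -4.3]
width: 0.0227
gripper_force: 44.9
```

Emit:
drive_tool:
  rows:
    - [0,0,0,0.5]
    - [0,0,0,1.2]
    - [0,0,0,2.0]
    - [0,0,0,2.8]
    - [0,0,0,3.6]
    - [0,0,0,4.4]
    - [0,0,0,5.2]
    - [0,0,0,5.8]

```text
clock: 4.2
position: [0.4757, 0.2996, 0.0735]
ee_rot: [0.0, 0.422, 0.907, 0.001]
contact_force: [2.0, 6.9, -5.0]
width: 0.0219
gripper_force: 44.9
```

Emit:
drive_tool:
  rows:
    - [0,0,0,0.8]
    - [0,0,0,1.6]
    - [0,0,0,2.4]
    - [0,0,0,3.2]
    - [0,0,0,4.0]
    - [0,0,0,4.8]
    - [0,0,0,5.4]
    - [0,0,0,5.8]

```text
clock: 4.87
position: [0.4764, 0.2998, 0.0737]
ee_rot: [0.0, 0.673, 0.74, 0.002]
contact_force: [3.7, 6.4, -5.8]
width: 0.0221
gripper_force: 44.9
```

Emit:
drive_tool:
  rows:
    - [0,0,0,0]
    - [0,0,0,0]
    - [0,0,0,0]
    - [0,0,0,0]
    - [0,0,0,0]
    - [0,0,0,0]
    - [0,0,0,0]
    - [0,0,0,0]

```text
clock: 5.53
position: [0.4764, 0.2998, 0.0737]
ee_rot: [0.0, 0.672, 0.74, 0.002]
contact_force: [3.2, 6.2, -5.5]
width: 0.022
gripper_force: 44.9
```

```bash
python3 mv.py .476 .299 .07; python3 - <<'E'
from rig import eyes
import cv2,numpy as np
im,d=eyes.get_image("scene");cv2.imwrite('pics/sw.png',cv2.resize(im[120:240,170:320,::-1],(600,480),interpolation=cv2.INTER_CUBIC))
E
```

```text
t 5.53 pos [0.4764 0.2998 0.0737] psi 95.5 q1,q6 [0.44 0.34] w 0.022 F [ 3.2  6.2 -5.5] 
-> units [-0.03 -0.02  0.15] turn 0 q6 after 0.46
```

View pics/sw.png

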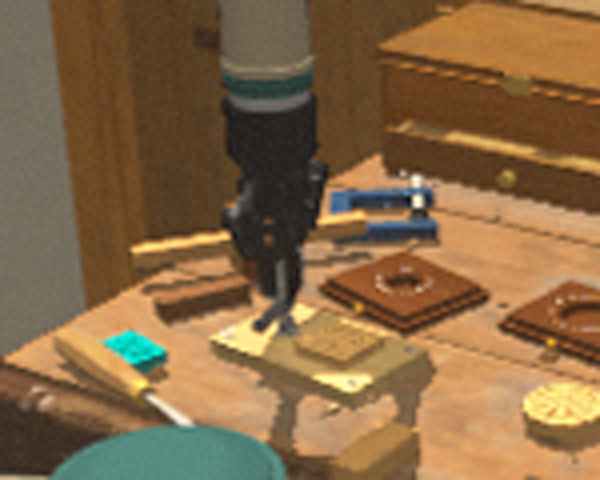

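The finger is swung clear: it points toward −x at (265,325), and the patera face at (340,335) is free. Next I lower the knob and let go.

Emit:
drive_tool:
  rows:
    - [0,0,0.1,0]
    - [0,0,0.2,0]
    - [0,0,0.3,0]
    - [0,0,0.4,0]
    - [0,0,0.5,0]
    - [0,0,0.52,0]
    - [0,0,0.52,0]
    - [0,0,0.52,0]

```text
clock: 6.25
position: [0.4764, 0.2998, 0.061]
ee_rot: [0.0, 0.672, 0.74, 0.002]
contact_force: [3.8, 6.6, -3.6]
width: 0.022
gripper_force: 45.1
```

Emit:
drive_tool:
  rows:
    - [0,0,0,0]
    - [0,0,0,0]
    - [0,0,0,0]
    - [0,0,0,0]
    - [0,0,0,0]
    - [0,0,-0.6,0]
    - [0,0,-1.6,0]
    - [0,0,-2.6,0]
  grip: 55

```text
clock: 6.92
position: [0.4737, 0.2978, 0.1251]
ee_rot: [-0.001, 0.672, 0.741, -0.002]
contact_force: [0.6, 0.3, -0.1]
width: 0.0554
gripper_force: 0.0
```

Emit:
drive_tool:
  rows:
    - [0,0,-0.6,0]
    - [0,0,-1.2,0]
    - [0,0,-1.8,0]
    - [0,0,-2.4,0]
    - [0,0,-2.6,0]
    - [0,0,-2.6,0]
    - [0,0,-2.6,0]
    - [0,0,-2.6,0]
  grip: 80

```text
clock: 7.58
position: [0.474, 0.2981, 0.1892]
ee_rot: [-0.0, 0.672, 0.741, -0.001]
contact_force: [0.4, -0.3, -0.4]
width: 0.0803
gripper_force: 0.0
```

```bash
python3 mv.py .474 .026 .1 95; python3 - <<'E'
from fit import *
from rig import eyes
for n in('top','scene'):
    im,d=eyes.get_image(n);np.savez(f"pics/{n}2.npz",im=im,d=d,**eyes.camera_info(n))
a=[]
for n,(u,v) in(('top',(262,242)),('scene',(250,205))):
    c=load(n,'2');a.append(cv2.resize(c['im'][v-35:v+35,u-35:u+35,::-1],(390,390),interpolation=cv2.INTER_CUBIC))
    print(n,fitsil(c,shape('b',.054,.054),(.472,.237,-.08),.015,.028,1))
cv2.imwrite('pics/pat.png',np.hstack(a))
E
```

```text
t 7.58 pos [0.474  0.2981 0.1892] psi 95.6 q1,q6 [0.44 0.34] w 0.0803 F [ 0.4 -0.3 -0.4] 
-> units [-10.83  -1.05   3.58] turn 0.1 q6 after -0.03
top [469.08 236.89  -5.27   9.74]
scene [474.16 245.05  -1.72 104.13]
```

View pics/pat.png

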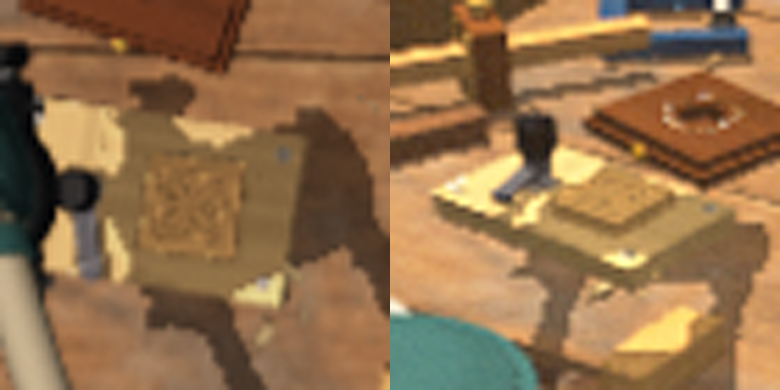

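The finger lies well clear (top crop (90,240)) and the patera face is free. Gripping the knob gave its true centre as about (0.4764, 0.2995), so the top view is off by roughly (+1.6, +1.0) mm; I'll apply that to every target.

```bash
python3 mv.py .4707 .2378 .09 84.7;python3 mv.py .4707 .2378 .037 84.7
```

```text
t 7.68 pos [0.4741 0.2982 0.1891] psi 95.6 q1,q6 [0.44 0.34] w 0.0807 F [ 0.4  0.  -0.7] 
-> units [-2.39 -0.36  3.97] turn 1.81 q6 after 0.56
t 7.68 pos [0.4741 0.2982 0.1891] psi 95.6 q1,q6 [0.44 0.34] w 0.0807 F [ 0.4  0.  -0.7] 
-> units [-2.38 -0.36  6.09] turn 1.81 q6 after 0.56
```

Emit:
drive_tool:
  rows:
    - [-0.6,-0.1,0.1,0.4]
    - [-1.3,-0.2,0.4,1.0]
    - [-2.0,-0.3,1.0,1.5]
    - [-2.4,-0.36,1.7,1.8]
    - [-2.4,-0.36,2.5,1.8]
    - [-2.4,-0.36,3.3,1.8]
    - [-2.4,-0.36,4.0,1.8]
    - [-2.4,-0.36,4.4,1.8]

```text
clock: 8.35
position: [0.4699, 0.2364, 0.0779]
ee_rot: [-0.001, 0.739, 0.674, -0.002]
contact_force: [-0.3, 0.2, 0.3]
width: 0.0803
gripper_force: 0.0
```

Emit:
drive_tool:
  rows:
    - [0,0,0.3,0]
    - [0,0,0.7,0]
    - [0,0,1.0,0]
    - [0,0,1.3,0]
    - [0,0,1.5,0]
    - [0,0,1.6,0]
    - [0,0,1.68,0]
    - [0,0,1.68,0]

```text
clock: 9.02
position: [0.4716, 0.238, 0.0382]
ee_rot: [-0.0, 0.739, 0.674, -0.0]
contact_force: [1.1, 0.5, 0.5]
width: 0.0801
gripper_force: 0.0
```

Emit:
drive_tool:
  rows:
    - [0,0,0,0]
    - [0,0,0,0]
    - [0,0,0,0]
    - [0,0,0,0]
    - [0,0,0,0]
    - [0,0,0,0]
    - [0,0,0,0]
    - [0,0,0,0]
  grip: 48
  newtons: 30

```text
clock: 9.68
position: [0.4719, 0.2381, 0.0389]
ee_rot: [0.0, 0.739, 0.674, 0.0]
contact_force: [-0.6, 0.0, 5.1]
width: 0.0527
gripper_force: 32.0
```

Patera gripped: 52.7 mm, and closing along x hardly moved the TCP, so x is confirmed. I'll lift it straight up.

Emit:
drive_tool:
  rows:
    - [0,0,-0.1,0]
    - [0,0,-0.3,0]
    - [0,0,-0.6,0]
    - [0,0,-1.1,0]
    - [0,0,-1.7,0]
    - [0,0,-2.3,0]
    - [0,0,-2.7,0]
    - [0,0,-2.9,0]

```text
clock: 10.35
position: [0.4724, 0.2382, 0.1126]
ee_rot: [0.001, 0.739, 0.674, 0.001]
contact_force: [0.8, -0.7, -0.2]
width: 0.0527
gripper_force: 31.6
```

```bash
python3 mv.py .5912 -.2702 .11 87.3
```

```text
t 10.35 pos [0.4724 0.2382 0.1126] psi 84.8 q1,q6 [0.34 0.43] w 0.0527 F [ 0.8 -0.7 -0.2] 
-> units [-19.82   6.58   0.1 ] turn -0.42 q6 after -0.38
```

Emit:
drive_tool:
  rows:
    - [-0.4,0.1,0,0]
    - [-1.1,0.4,0,0]
    - [-2.0,0.7,0,0]
    - [-2.9,1.0,0,0]
    - [-3.8,1.3,0,0]
    - [-4.7,1.6,0,0]
    - [-5.6,1.9,0,0]
    - [-6.5,2.2,0,0]

```text
clock: 11.02
position: [0.5108, 0.0692, 0.1099]
ee_rot: [-0.001, 0.739, 0.674, -0.001]
contact_force: [-0.0, 0.1, 0.5]
width: 0.0532
gripper_force: 31.6
```

Emit:
drive_tool:
  rows:
    - [-0.9,0.3,0,0]
    - [-1.8,0.6,0,-0.1]
    - [-2.7,0.9,0,-0.2]
    - [-3.6,1.2,0,-0.3]
    - [-4.5,1.5,0,-0.4]
    - [-5.4,1.8,0,-0.4]
    - [-6.3,2.1,0,-0.4]
    - [-7.2,2.4,0,-0.4]

```text
clock: 11.68
position: [0.5539, -0.1154, 0.1098]
ee_rot: [-0.001, 0.724, 0.689, -0.001]
contact_force: [-0.1, 0.2, -0.6]
width: 0.053
gripper_force: 31.6
```

Emit:
drive_tool:
  rows:
    - [-0.9,0.3,0,0]
    - [-1.8,0.6,0,0]
    - [-2.7,0.9,0,0]
    - [-3.6,1.2,0,0]
    - [-4.5,1.5,0,0]
    - [-5.2,1.7,0,0]
    - [-5.7,1.9,0,0]
    - [-6.0,2.0,0,0]

```text
clock: 12.35
position: [0.5971, -0.2679, 0.1097]
ee_rot: [-0.001, 0.725, 0.689, -0.0]
contact_force: [-0.4, 0.1, -1.0]
width: 0.0531
gripper_force: 31.6
```

Emit:
drive_tool:
  rows:
    - [0,0,0.4,0]
    - [0,0,0.8,0]
    - [0,0,0.8,0]
    - [0,0,0.8,0]
    - [0,0,0.8,0]
    - [0,0,0.8,0]
    - [0,0,0.8,0]
    - [0,0,0.8,0]

```text
clock: 13.02
position: [0.5977, -0.2657, 0.0913]
ee_rot: [0.0, 0.724, 0.69, 0.0]
contact_force: [-1.2, 0.3, -0.5]
width: 0.0527
gripper_force: 31.7
```

```bash
python3 mv.py .5912 -.2702 .046 87.3; python3 - <<'E'
from rig import eyes
import cv2,numpy as np
a=[]
for n,(u,v) in(("scene",(414,215)),("top",(425,220))):
    im,d=eyes.get_image(n);np.savez(f"pics/{n}3.npz",im=im,d=d,**eyes.camera_info(n))
    a.append(cv2.resize(im[v-40:v+40,u-40:u+40,::-1],(390,390),interpolation=cv2.INTER_CUBIC))
cv2.imwrite('pics/sq.png',np.hstack(a))
E
```

```text
t 13.02 pos [ 0.5977 -0.2657  0.0913] psi 87.2 q1,q6 [-0.52 -0.48] w 0.0527 F [-1.2  0.3 -0.5] 
-> units [-0.19 -0.25  1.81] turn -0.02 q6 after -0.38
```

View pics/sq.png

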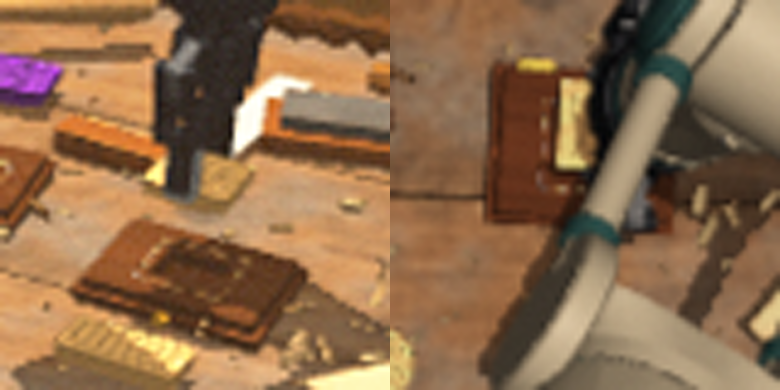

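The patera is held over the square lid (scene crop (200,180), hole (200,260)). I'll correct sideways and lower gently, watching the force.

Emit:
drive_tool:
  rows:
    - [-0.1,-0.12,0.2,0]
    - [-0.19,-0.25,0.5,0]
    - [-0.19,-0.25,0.9,0]
    - [-0.19,-0.25,1.3,0]
    - [-0.19,-0.25,1.6,0]
    - [-0.19,-0.25,1.8,0]
    - [-0.19,-0.25,1.8,0]
    - [-0.19,-0.25,1.8,0]

```text
clock: 13.78
position: [0.5909, -0.2702, 0.0451]
ee_rot: [-0.0, 0.724, 0.689, -0.0]
contact_force: [0.0, -0.1, -0.8]
width: 0.0529
gripper_force: 31.7
```

Emit:
drive_tool:
  rows:
    - [0,0,0.04,0]
    - [0,0,0.08,0]
    - [0,0,0.12,0]
    - [0,0,0.16,0]
    - [0,0,0.2,0]
    - [0,0,0.2,0]
    - [0,0,0.2,0]
    - [0,0,0.2,0]

```text
clock: 14.45
position: [0.591, -0.2704, 0.0408]
ee_rot: [0.0, 0.724, 0.689, 0.0]
contact_force: [0.3, 0.3, -0.7]
width: 0.0529
gripper_force: 31.7
```

Emit:
drive_tool:
  rows:
    - [0,0,0.02,0]
    - [0,0,0.04,0]
    - [0,0,0.06,0]
    - [0,0,0.08,0]
    - [0,0,0.1,0]
    - [0,0,0.1,0]
    - [0,0,0.1,0]
    - [0,0,0.1,0]

```text
clock: 15.12
position: [0.591, -0.2704, 0.039]
ee_rot: [0.0, 0.724, 0.689, 0.0]
contact_force: [-1.9, 1.1, 5.0]
width: 0.053
gripper_force: 32.3
```

Emit:
drive_tool:
  rows:
    - [0,0,0,0]
    - [0,0,0,0]
    - [0,0,0,0]
    - [0,0,0,0]
    - [0,0,0,0]
    - [0,0,-0.3,0]
    - [0,0,-0.8,0]
    - [0,0,-1.4,0]
  grip: 72

```text
clock: 15.78
position: [0.5904, -0.27, 0.0731]
ee_rot: [-0.001, 0.724, 0.689, -0.0]
contact_force: [0.2, -0.3, -0.0]
width: 0.0721
gripper_force: 0.0
```

Emit:
drive_tool:
  rows:
    - [0,0,-0.7,0]
    - [0,0,-1.5,0]
    - [0,0,-2.2,0]
    - [0,0,-2.5,0]
    - [0,0,-2.5,0]
    - [0,0,-2.5,0]
    - [0,0,-2.5,0]
    - [0,0,-2.5,0]

```text
clock: 16.45
position: [0.5902, -0.2699, 0.1343]
ee_rot: [-0.001, 0.724, 0.689, -0.0]
contact_force: [-0.0, 0.8, -1.3]
width: 0.0718
gripper_force: 0.0
```

```bash
python3 mv.py .4741 -.2672 .08 86.2
```

```text
t 16.45 pos [ 0.5902 -0.2699  0.1343] psi 87.2 q1,q6 [-0.54 -0.49] w 0.0718 F [-0.   0.8 -1.3] 
-> units [-0.12 -4.64  2.18] turn 0.16 q6 after -0.45
```

Emit:
drive_tool:
  rows:
    - [0,-0.5,0,0]
    - [-0.05,-1.3,0,0.1]
    - [-0.1,-2.2,0.1,0.16]
    - [-0.12,-3.1,0.4,0.16]
    - [-0.12,-4.0,0.9,0.16]
    - [-0.12,-4.5,1.5,0.16]
    - [-0.12,-4.65,2.0,0.16]
    - [-0.12,-4.65,2.2,0.16]
  grip: 58

```text
clock: 17.12
position: [0.4719, -0.2663, 0.0784]
ee_rot: [-0.003, 0.73, 0.683, -0.001]
contact_force: [-0.0, 0.2, -0.2]
width: 0.0579
gripper_force: 0.0
```

Emit:
drive_tool:
  rows:
    - [0,0,0.2,0]
    - [0,0,0.5,0]
    - [0,0,0.8,0]
    - [0,0,1.1,0]
    - [0,0,1.4,0]
    - [0,0,1.7,0]
    - [0,0,1.8,0]
    - [0,0,1.8,0]

```text
clock: 17.78
position: [0.4743, -0.2672, 0.0348]
ee_rot: [-0.001, 0.73, 0.683, -0.0]
contact_force: [-0.6, 0.7, 0.1]
width: 0.0582
gripper_force: 0.0
```

```bash
python3 mv.py .4741 -.2672 .034 86.2
```

```text
t 17.78 pos [ 0.4743 -0.2672  0.0348] psi 86.2 q1,q6 [-0.64 -0.58] w 0.0582 F [-0.6  0.7  0.1] 
-> units [ 0.   -0.01  0.03] turn 0.0 q6 after -0.45
```

Emit:
drive_tool:
  rows:
    - [0,0,0,0]
    - [0,0,0,0]
    - [0,0,0,0]
    - [0,0,0,0]
    - [0,0,0,0]
    - [0,0,0,0]
    - [0,0,0,0]
    - [0,0,0,0]
  grip: 30
  newtons: 30

```text
clock: 18.45
position: [0.475, -0.2679, 0.0362]
ee_rot: [0.0, 0.73, 0.683, 0.0]
contact_force: [-0.1, -0.1, 3.9]
width: 0.0368
gripper_force: 30.6
```

Emit:
drive_tool:
  rows:
    - [0,0,-0.1,0]
    - [0,0,-0.4,0]
    - [0,0,-0.8,0]
    - [0,0,-1.3,0]
    - [0,0,-1.8,0]
    - [0,0,-2.3,0]
    - [0,0,-2.7,0]
    - [0,0,-2.8,0]

```text
clock: 19.12
position: [0.4757, -0.2683, 0.1081]
ee_rot: [0.002, 0.73, 0.683, 0.0]
contact_force: [1.0, -0.3, -0.4]
width: 0.0372
gripper_force: 30.2
```

```bash
python3 mv.py .6463 -.0821 .1 94.8; python3 - <<'E'
from fit import *
from rig import eyes
for n in('top','scene'):
    im,d=eyes.get_image(n);np.savez(f"pics/{n}4.npz",im=im,d=d,**eyes.camera_info(n))
a=[]
for n,(u,v) in(('top',(425,220)),('scene',(414,220))):
    c=load(n,'4');a.append(cv2.resize(c['im'][v-40:v+40,u-40:u+40,::-1],(390,390),interpolation=cv2.INTER_CUBIC))
cv2.imwrite('pics/sq2.png',np.hstack(a))
E
```

```text
t 19.12 pos [ 0.4757 -0.2683  0.1081] psi 86.2 q1,q6 [-0.64 -0.58] w 0.0372 F [ 1.  -0.3 -0.4] 
-> units [7.88 6.32 0.33] turn -1.43 q6 after -0.21
```

View pics/sq2.png

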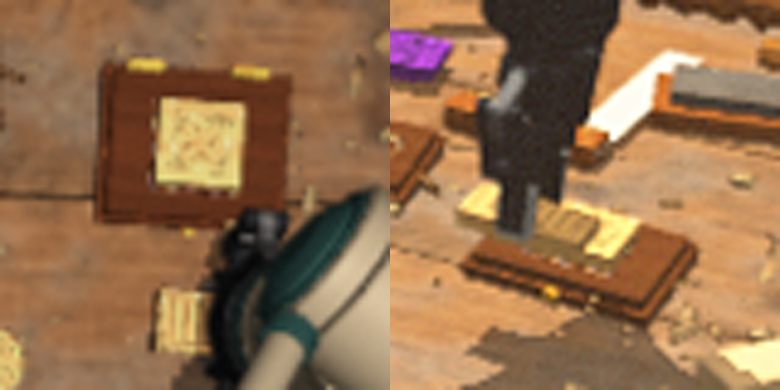

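The patera sits in the square lid (top crop (200,143)), well inside the scribed outline, and the tablet is held. On to the tablet lid.

Emit:
drive_tool:
  rows:
    - [0.4,0.3,0,0]
    - [1.0,0.8,0,-0.2]
    - [1.7,1.4,0,-0.5]
    - [2.4,1.9,0,-0.8]
    - [3.1,2.5,0,-1.1]
    - [3.8,3.0,0,-1.4]
    - [4.5,3.6,0,-1.4]
    - [5.2,4.2,0,-1.4]

```text
clock: 19.88
position: [0.5884, -0.1427, 0.1046]
ee_rot: [-0.001, 0.678, 0.735, -0.0]
contact_force: [-0.3, -0.2, 0.2]
width: 0.0369
gripper_force: 30.2
```

Emit:
drive_tool:
  rows:
    - [0,0,0,0]
    - [0,0,0,0]
    - [0,0,0,0]
    - [0,0,0,0]
    - [0,0,0,0]
    - [0,0,0,0]
    - [0,0,0,0]
    - [0,0,0,0]

```text
clock: 20.55
position: [0.5878, -0.1453, 0.1059]
ee_rot: [0.0, 0.678, 0.735, 0.0]
contact_force: [-0.6, 0.3, -0.2]
width: 0.0367
gripper_force: 30.2
```

```bash
python3 mv.py .6457 -.0821 .07 94.8
```

```text
t 20.55 pos [ 0.5878 -0.1453  0.1059] psi 94.6 q1,q6 [-0.36 -0.44] w 0.0367 F [-0.6  0.3 -0.2] 
-> units [2.34 2.51 1.44] turn -0.04 q6 after -0.21
```

Emit:
drive_tool:
  rows:
    - [0.4,0.4,0,0]
    - [0.9,0.9,0,0]
    - [1.4,1.5,0,0]
    - [1.9,2.0,0.2,0]
    - [2.2,2.4,0.5,0]
    - [2.34,2.51,0.9,0]
    - [2.34,2.51,1.2,0]
    - [2.34,2.51,1.4,0]

```text
clock: 21.22
position: [0.6446, -0.0812, 0.0688]
ee_rot: [-0.001, 0.678, 0.735, -0.001]
contact_force: [-0.4, -0.1, -0.5]
width: 0.037
gripper_force: 30.3
```

Emit:
drive_tool:
  rows:
    - [0,0,0,0]
    - [0,0,0,0]
    - [0,0,0,0]
    - [0,0,0,0]
    - [0,0,0.1,0]
    - [0,0,0.2,0]
    - [0,0,0.3,0]
    - [0,0,0.4,0]

```text
clock: 21.88
position: [0.6458, -0.0815, 0.0606]
ee_rot: [-0.0, 0.678, 0.735, 0.0]
contact_force: [-0.6, -0.0, -0.5]
width: 0.0369
gripper_force: 30.2
```

```bash
python3 mv.py .6457 -.0821 .05 94.8
```

```text
t 21.88 pos [ 0.6458 -0.0815  0.0606] psi 94.6 q1,q6 [-0.23 -0.31] w 0.0369 F [-0.6 -0.  -0.5] 
-> units [-0.02 -0.01  0.42] turn -0.03 q6 after -0.21
```

Commanded height is now about 0.060. Next: down to about 0.050 (still above the face), then stepwise.

Emit:
drive_tool:
  rows:
    - [0,0,0.1,0]
    - [0,0,0.2,0]
    - [0,0,0.3,0]
    - [0,0,0.4,0]
    - [0,0,0.46,0]
    - [0,0,0.5,0]
    - [0,0,0.52,0]
    - [0,0,0.52,0]

```text
clock: 22.55
position: [0.6459, -0.0814, 0.0477]
ee_rot: [-0.0, 0.678, 0.735, 0.0]
contact_force: [0.0, -0.3, -0.5]
width: 0.0368
gripper_force: 30.2
```

Emit:
drive_tool:
  rows:
    - [0,0,0.03,0]
    - [0,0,0.06,0]
    - [0,0,0.09,0]
    - [0,0,0.12,0]
    - [0,0,0.15,0]
    - [0,0,0.15,0]
    - [0,0,0.15,0]
    - [0,0,0.15,0]

```text
clock: 23.22
position: [0.6459, -0.0815, 0.0441]
ee_rot: [0.0, 0.678, 0.735, 0.0]
contact_force: [0.2, 0.5, -0.3]
width: 0.0369
gripper_force: 30.2
```

Emit:
drive_tool:
  rows:
    - [0,0,0.02,0]
    - [0,0,0.04,0]
    - [0,0,0.06,0]
    - [0,0,0.08,0]
    - [0,0,0.1,0]
    - [0,0,0.11,0]
    - [0,0,0.12,0]
    - [0,0,0.12,0]

```text
clock: 23.88
position: [0.6459, -0.0815, 0.0424]
ee_rot: [0.0, 0.678, 0.735, 0.0]
contact_force: [-2.4, 0.9, 7.4]
width: 0.037
gripper_force: 31.1
```

Contact at 0.0424, where home was expected at 0.0422. I'll release and go to the small rosette.

Emit:
drive_tool:
  rows:
    - [0,0,0,0]
    - [0,0,0,0]
    - [0,0,0,0]
    - [0,0,0,0]
    - [0,0,0,0]
    - [0,0,-0.3,0]
    - [0,0,-0.8,0]
    - [0,0,-1.4,0]
  grip: 60

```text
clock: 24.55
position: [0.6453, -0.0814, 0.0758]
ee_rot: [-0.001, 0.678, 0.735, -0.001]
contact_force: [0.4, 0.2, -0.0]
width: 0.0604
gripper_force: 0.0
```

Emit:
drive_tool:
  rows:
    - [0,0,-0.6,0]
    - [0,0,-1.2,0]
    - [0,0,-1.5,0]
    - [0,0,-1.5,0]
    - [0,0,-1.5,0]
    - [0,0,-1.5,0]
    - [0,0,-1.5,0]
    - [0,0,-1.5,0]

```text
clock: 25.22
position: [0.6453, -0.0814, 0.1124]
ee_rot: [-0.001, 0.678, 0.735, -0.0]
contact_force: [-0.1, -0.1, -1.0]
width: 0.0599
gripper_force: 0.0
```

```bash
python3 mv.py .4497 -.1397 .09
```

```text
t 25.22 pos [ 0.6453 -0.0814  0.1124] psi 94.6 q1,q6 [-0.23 -0.31] w 0.0599 F [-0.1 -0.1 -1. ] 
-> units [-1.7  -7.99  0.91] turn 0 q6 after -0.38
```

Emit:
drive_tool:
  rows:
    - [-0.1,-0.6,0,0]
    - [-0.3,-1.5,0,0]
    - [-0.5,-2.6,0.1,0]
    - [-0.8,-3.7,0.2,0]
    - [-1.0,-4.9,0.4,0]
    - [-1.3,-6.1,0.6,0]
    - [-1.5,-7.2,0.8,0]
    - [-1.7,-8.0,0.9,0]
  grip: 66

```text
clock: 25.88
position: [0.4465, -0.1395, 0.09]
ee_rot: [-0.002, 0.678, 0.735, -0.001]
contact_force: [-0.2, -0.7, -0.8]
width: 0.0657
gripper_force: 0.0
```

Emit:
drive_tool:
  rows:
    - [0,0,0,0]
    - [0,0,0.2,0]
    - [0,0,0.6,0]
    - [0,0,1.0,0]
    - [0,0,1.4,0]
    - [0,0,1.8,0]
    - [0,0,2.1,0]
    - [0,0,2.2,0]

```text
clock: 26.55
position: [0.4506, -0.1396, 0.0347]
ee_rot: [-0.001, 0.678, 0.735, -0.0]
contact_force: [0.2, 0.0, -0.1]
width: 0.0663
gripper_force: 0.0
```

```bash
python3 mv.py .4497 -.1397 .0335
```

```text
t 26.55 pos [ 0.4506 -0.1396  0.0347] psi 94.6 q1,q6 [-0.45 -0.53] w 0.0663 F [ 0.2  0.  -0.1] 
-> units [-0.   -0.04  0.05] turn 0 q6 after -0.38
```

Emit:
drive_tool:
  rows:
    - [0,0,0.02,0]
    - [0,0,0.02,0]
    - [0,0,0.02,0]
    - [0,0,0.02,0]
    - [0,0,0.02,0]
    - [0,0,0.02,0]
    - [0,0,0.02,0]
    - [0,0,0.02,0]
  grip: 38
  newtons: 30

```text
clock: 27.22
position: [0.45, -0.14, 0.0357]
ee_rot: [0.0, 0.678, 0.735, 0.0]
contact_force: [-0.4, 0.1, 1.1]
width: 0.044
gripper_force: 30.6
```

Emit:
drive_tool:
  rows:
    - [0,0,-0.1,0]
    - [0,0,-0.4,0]
    - [0,0,-0.8,0]
    - [0,0,-1.3,0]
    - [0,0,-1.8,0]
    - [0,0,-2.3,0]
    - [0,0,-2.8,0]
    - [0,0,-3.0,0]

```text
clock: 27.88
position: [0.4509, -0.1404, 0.1127]
ee_rot: [0.002, 0.678, 0.735, 0.001]
contact_force: [1.0, 0.4, -0.6]
width: 0.044
gripper_force: 30.7
```

```bash
python3 mv.py .6114 .2710 .1
```

```text
t 27.88 pos [ 0.4509 -0.1404  0.1127] psi 94.6 q1,q6 [-0.45 -0.53] w 0.044 F [ 1.   0.4 -0.6] 
-> units [15.89  7.72  0.5 ] turn 0 q6 after 0.34
```

Emit:
drive_tool:
  rows:
    - [0.5,0.2,0,0]
    - [1.3,0.6,0,0]
    - [2.2,1.1,0,0]
    - [3.1,1.5,0,0]
    - [4.0,1.9,0,0]
    - [4.9,2.4,0,0]
    - [5.8,2.8,0,0]
    - [6.7,3.3,0,0]

```text
clock: 28.55
position: [0.5184, 0.0349, 0.1106]
ee_rot: [-0.0, 0.678, 0.735, -0.0]
contact_force: [-0.5, -0.9, -0.7]
width: 0.0444
gripper_force: 30.7
```

Emit:
drive_tool:
  rows:
    - [0.9,0.4,0,0]
    - [1.8,0.9,0,0]
    - [2.7,1.3,0,0]
    - [3.6,1.7,0,0]
    - [4.5,2.2,0,0]
    - [5.4,2.6,0,0]
    - [6.2,3.0,0,0]
    - [6.8,3.3,0,0]

```text
clock: 29.22
position: [0.5877, 0.2117, 0.1105]
ee_rot: [-0.0, 0.678, 0.735, 0.0]
contact_force: [-0.1, -0.5, -0.3]
width: 0.044
gripper_force: 30.7
```

Emit:
drive_tool:
  rows:
    - [0.7,0.3,0,0]
    - [1.3,0.6,0,0]
    - [1.8,0.9,0,0]
    - [2.2,1.1,0.2,0]
    - [2.4,1.1,0.5,0]
    - [2.4,1.1,0.8,0]
    - [2.4,1.1,1.0,0]
    - [2.4,1.1,1.0,0]

```text
clock: 29.88
position: [0.6081, 0.2705, 0.0833]
ee_rot: [-0.001, 0.678, 0.735, -0.002]
contact_force: [0.1, -0.5, -0.9]
width: 0.044
gripper_force: 30.7
```

Emit:
drive_tool:
  rows:
    - [0,0,0.1,0]
    - [0,0,0.2,0]
    - [0,0,0.3,0]
    - [0,0,0.3,0]
    - [0,0,0.3,0]
    - [0,0,0.3,0]
    - [0,0,0.3,0]
    - [0,0,0.3,0]

```text
clock: 30.55
position: [0.61, 0.2718, 0.0783]
ee_rot: [0.0, 0.678, 0.735, 0.0]
contact_force: [0.0, 0.8, 0.1]
width: 0.0436
gripper_force: 30.7
```

```bash
python3 mv.py .6114 .2710 .05; python3 - <<'E'
from rig import eyes
import cv2,numpy as np
a=[]
for n,(u,v) in(("scene",(270,190)),("top",(365,200))):
    im,d=eyes.get_image(n);np.savez(f"pics/{n}5.npz",im=im,d=d,**eyes.camera_info(n))
    a.append(cv2.resize(im[v-40:v+40,u-40:u+40,::-1],(390,390),interpolation=cv2.INTER_CUBIC))
cv2.imwrite('pics/sm.png',np.hstack(a))
E
```

```text
t 30.55 pos [0.61   0.2718 0.0783] psi 94.6 q1,q6 [0.31 0.23] w 0.0436 F [0.  0.8 0.1] 
-> units [-0.04  0.05  1.13] turn 0 q6 after 0.34
```

View pics/sm.png

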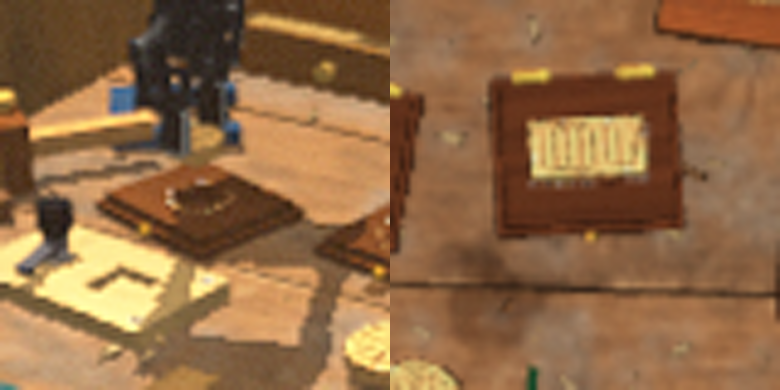

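The tablet is seated in its lid (top crop (588,147)), and the small rosette is above its own hole (scene crop (200,140) over (205,195)). Now to lower it.

Emit:
drive_tool:
  rows:
    - [-0.04,0.05,0.2,0]
    - [-0.04,0.05,0.5,0]
    - [-0.04,0.05,0.8,0]
    - [-0.04,0.05,1.0,0]
    - [-0.04,0.05,1.1,0]
    - [-0.04,0.05,1.2,0]
    - [-0.04,0.05,1.2,0]
    - [-0.04,0.05,1.2,0]

```text
clock: 31.32
position: [0.6112, 0.2709, 0.0479]
ee_rot: [-0.0, 0.678, 0.735, -0.0]
contact_force: [0.4, 1.0, -1.1]
width: 0.0446
gripper_force: 30.7
```

Emit:
drive_tool:
  rows:
    - [0,0,0.03,0]
    - [0,0,0.06,0]
    - [0,0,0.09,0]
    - [0,0,0.12,0]
    - [0,0,0.15,0]
    - [0,0,0.18,0]
    - [0,0,0.18,0]
    - [0,0,0.18,0]

```text
clock: 31.98
position: [0.6112, 0.2708, 0.0435]
ee_rot: [-0.0, 0.678, 0.735, -0.0]
contact_force: [1.2, -0.2, -0.1]
width: 0.0442
gripper_force: 30.7
```

Emit:
drive_tool:
  rows:
    - [0,0,0.02,0]
    - [0,0,0.04,0]
    - [0,0,0.06,0]
    - [0,0,0.08,0]
    - [0,0,0.1,0]
    - [0,0,0.12,0]
    - [0,0,0.12,0]
    - [0,0,0.12,0]

```text
clock: 32.65
position: [0.6112, 0.2709, 0.0417]
ee_rot: [0.0, 0.678, 0.735, 0.0]
contact_force: [-2.5, -0.4, 6.1]
width: 0.0443
gripper_force: 31.2
```

Home at 0.0417, as expected. I'll release and go to the large rosette.

Emit:
drive_tool:
  rows:
    - [0,0,0,0]
    - [0,0,0,0]
    - [0,0,0,0]
    - [0,0,0,0]
    - [0,0,0,0]
    - [0,0,-0.3,0]
    - [0,0,-0.8,0]
    - [0,0,-1.4,0]
  grip: 66

```text
clock: 33.32
position: [0.6106, 0.2706, 0.0753]
ee_rot: [-0.001, 0.678, 0.735, -0.001]
contact_force: [-0.2, 0.6, 0.2]
width: 0.0655
gripper_force: 0.0
```

Emit:
drive_tool:
  rows:
    - [0,0,-0.6,0]
    - [0,0,-1.2,0]
    - [0,0,-1.8,0]
    - [0,0,-1.8,0]
    - [0,0,-1.8,0]
    - [0,0,-1.8,0]
    - [0,0,-1.8,0]
    - [0,0,-1.8,0]
  grip: 84

```text
clock: 33.98
position: [0.6105, 0.2706, 0.1193]
ee_rot: [-0.001, 0.678, 0.735, -0.001]
contact_force: [0.2, -0.3, 0.1]
width: 0.084
gripper_force: 0.0
```

```bash
python3 mv.py .4755 .0258 .09
```

```text
t 33.98 pos [0.6105 0.2706 0.1193] psi 94.6 q1,q6 [0.31 0.23] w 0.084 F [ 0.2 -0.3  0.1] 
-> units [-9.33 -6.17  1.19] turn 0 q6 after -0.03
```

Emit:
drive_tool:
  rows:
    - [-0.5,-0.3,0,0]
    - [-1.3,-0.9,0,0]
    - [-2.2,-1.5,0,0]
    - [-3.1,-2.1,0,0]
    - [-4.1,-2.7,0,0]
    - [-5.0,-3.3,0,0]
    - [-5.9,-3.9,0,0]
    - [-6.8,-4.5,0,0]

```text
clock: 34.65
position: [0.5116, 0.0913, 0.1199]
ee_rot: [-0.0, 0.678, 0.735, -0.0]
contact_force: [0.5, -0.0, -0.2]
width: 0.084
gripper_force: 0.0
```

Emit:
drive_tool:
  rows:
    - [-0.7,-0.5,0,0]
    - [-1.3,-0.9,0.1,0]
    - [-1.9,-1.3,0.3,0]
    - [-2.3,-1.5,0.5,0]
    - [-2.5,-1.67,0.8,0]
    - [-2.53,-1.67,1.1,0]
    - [-2.53,-1.67,1.2,0]
    - [-2.53,-1.67,1.2,0]

```text
clock: 35.32
position: [0.4761, 0.0265, 0.0894]
ee_rot: [-0.001, 0.678, 0.735, -0.0]
contact_force: [0.1, -0.1, 1.4]
width: 0.0839
gripper_force: 0.0
```

Emit:
drive_tool:
  rows:
    - [0,0,0,0]
    - [0,0,0.1,0]
    - [0,0,0.3,0]
    - [0,0,0.6,0]
    - [0,0,0.6,0]
    - [0,0,0.6,0]
    - [0,0,0.6,0]
    - [0,0,0.6,0]

```text
clock: 35.98
position: [0.4764, 0.0259, 0.0756]
ee_rot: [0.0, 0.678, 0.735, 0.0]
contact_force: [-0.2, -0.1, 0.3]
width: 0.0842
gripper_force: 0.0
```

```bash
python3 mv.py .4755 .0258 .033
```

```text
t 35.98 pos [0.4764 0.0259 0.0756] psi 94.6 q1,q6 [-0.09 -0.17] w 0.0842 F [-0.2 -0.1  0.3] 
-> units [-0.   -0.04  1.71] turn 0 q6 after -0.03
```

Emit:
drive_tool:
  rows:
    - [0,-0.04,0.2,0]
    - [0,-0.04,0.5,0]
    - [0,-0.04,0.8,0]
    - [0,-0.04,1.1,0]
    - [0,-0.04,1.4,0]
    - [0,-0.04,1.6,0]
    - [0,-0.04,1.75,0]
    - [0,-0.04,1.82,0]

```text
clock: 36.65
position: [0.4748, 0.0259, 0.0292]
ee_rot: [-0.001, 0.678, 0.735, -0.0]
contact_force: [0.0, -0.4, 0.4]
width: 0.0842
gripper_force: 0.0
```

Emit:
drive_tool:
  rows:
    - [0,0,0,0]
    - [0,0,0,0]
    - [0,0,0,0]
    - [0,0,0,0]
    - [0,0,0,0]
    - [0,0,0,0]
    - [0,0,0,0]
    - [0,0,0,0]
  grip: 58
  newtons: 30

```text
clock: 37.32
position: [0.4755, 0.0259, 0.0304]
ee_rot: [0.0, 0.678, 0.735, 0.0]
contact_force: [-1.5, 0.5, 6.4]
width: 0.0644
gripper_force: 33.4
```

Emit:
drive_tool:
  rows:
    - [0,0,-0.1,0]
    - [0,0,-0.4,0]
    - [0,0,-0.8,0]
    - [0,0,-1.3,0]
    - [0,0,-1.8,0]
    - [0,0,-2.3,0]
    - [0,0,-2.7,0]
    - [0,0,-2.8,0]

```text
clock: 37.98
position: [0.4763, 0.0258, 0.1018]
ee_rot: [0.001, 0.678, 0.735, 0.001]
contact_force: [0.8, 0.5, 0.7]
width: 0.0641
gripper_force: 33.2
```

```bash
python3 mv.py .6373 .0935 .09
```

```text
t 37.98 pos [0.4763 0.0258 0.1018] psi 94.6 q1,q6 [-0.09 -0.17] w 0.0641 F [0.8 0.5 0.7] 
-> units [2.18 6.63 0.49] turn 0 q6 after 0.07
```

Home is expected at about 0.0364.

Emit:
drive_tool:
  rows:
    - [0.3,0.7,0,0]
    - [0.5,1.6,0,0]
    - [0.8,2.6,0,0]
    - [1.2,3.6,0,0]
    - [1.5,4.6,0,0]
    - [1.8,5.5,0,0]
    - [2.1,6.2,0,0]
    - [2.18,6.6,0.2,0]

```text
clock: 38.65
position: [0.6379, 0.0947, 0.0952]
ee_rot: [0.001, 0.678, 0.735, 0.001]
contact_force: [-0.2, -0.9, -0.5]
width: 0.0644
gripper_force: 33.2
```

Emit:
drive_tool:
  rows:
    - [0,0,0.3,0]
    - [0,0,0.6,0]
    - [0,0,0.9,0]
    - [0,0,0.9,0]
    - [0,0,0.9,0]
    - [0,0,0.9,0]
    - [0,0,0.9,0]
    - [0,0,0.9,0]

```text
clock: 39.32
position: [0.6355, 0.0934, 0.0732]
ee_rot: [0.0, 0.678, 0.735, 0.0]
contact_force: [0.7, -0.2, 0.2]
width: 0.0642
gripper_force: 33.2
```

```bash
python3 mv.py .6373 .0935 .043
```

```text
t 39.32 pos [0.6355 0.0934 0.0732] psi 94.6 q1,q6 [ 0.04 -0.04] w 0.0642 F [ 0.7 -0.2  0.2] 
-> units [-0.    0.07  1.21] turn 0 q6 after 0.07
```

Emit:
drive_tool:
  rows:
    - [0,0.07,0.2,0]
    - [0,0.07,0.5,0]
    - [0,0.07,0.8,0]
    - [0,0.07,1.0,0]
    - [0,0.07,1.1,0]
    - [0,0.07,1.2,0]
    - [0,0.07,1.2,0]
    - [0,0.07,1.2,0]

```text
clock: 39.98
position: [0.6371, 0.0936, 0.0424]
ee_rot: [-0.0, 0.678, 0.735, -0.0]
contact_force: [0.0, 0.2, -0.5]
width: 0.0644
gripper_force: 33.2
```

Emit:
drive_tool:
  rows:
    - [0,0,0.03,0]
    - [0,0,0.06,0]
    - [0,0,0.09,0]
    - [0,0,0.12,0]
    - [0,0,0.15,0]
    - [0,0,0.18,0]
    - [0,0,0.18,0]
    - [0,0,0.18,0]

```text
clock: 40.65
position: [0.637, 0.0936, 0.038]
ee_rot: [-0.0, 0.678, 0.735, -0.0]
contact_force: [0.2, -0.2, -0.4]
width: 0.0643
gripper_force: 33.2
```

Emit:
drive_tool:
  rows:
    - [0,0,0.02,0]
    - [0,0,0.04,0]
    - [0,0,0.06,0]
    - [0,0,0.08,0]
    - [0,0,0.1,0]
    - [0,0,0.11,0]
    - [0,0,0.11,0]
    - [0,0,0.11,0]

```text
clock: 41.32
position: [0.6371, 0.0936, 0.0365]
ee_rot: [0.0, 0.678, 0.735, 0.0]
contact_force: [-0.6, 0.1, 6.2]
width: 0.0643
gripper_force: 33.8
```

Home at 0.0365. I'll release, back off, and look over all four lids.

Emit:
drive_tool:
  rows:
    - [0,0,0,0]
    - [0,0,0,0]
    - [0,0,0,0]
    - [0,0,0,0]
    - [0,0,0,0]
    - [0,0,-0.3,0]
    - [0,0,-0.8,0]
    - [0,0,-1.4,0]
  grip: 84

```text
clock: 41.98
position: [0.6364, 0.0936, 0.0701]
ee_rot: [-0.001, 0.678, 0.735, -0.001]
contact_force: [-0.2, -0.1, 0.4]
width: 0.0837
gripper_force: 0.0
```

Emit:
drive_tool:
  rows:
    - [0,0,-1,0]
    - [0,0,-2,0]
    - [0,0,-3,0]
    - [0,-1,-4,0]
    - [0,-2,-5,0]
    - [0,-3,-5.5,0]
    - [0,-4,-6,0]
    - [0,-5,-6,0]

```text
clock: 42.65
position: [0.5129, 0.0835, 0.2237]
ee_rot: [0.002, 0.678, 0.735, 0.002]
contact_force: [0.2, -0.3, -0.3]
width: 0.0838
gripper_force: 0.0
```

Emit:
drive_tool:
  rows:
    - [0,-1,0,0]
    - [0,-2,0,0]
    - [0,-3,0,0]
    - [0,-4,0,0]
    - [0,-5,0,0]
    - [0,-6,0,0]
    - [0,-6,0,0]
    - [0,-6,0,0]

```text
clock: 43.32
position: [0.362, 0.0715, 0.221]
ee_rot: [0.001, 0.678, 0.735, 0.001]
contact_force: [0.7, 0.4, 0.7]
width: 0.0842
gripper_force: 0.0
```

```bash
python3 mv.py .36 .09 .25; python3 - <<'E'
from h import *
from rig import eyes
for n in('top','scene'):
    im,d=eyes.get_image(n);np.savez(f"pics/{n}6.npz",im=im,d=d,**eyes.camera_info(n))
c=load('top','6');P=cloud(c)
for nm,p,r in(('sq',(.589,-.271),.024),('tab',(.644,-.083),.017),('small',(.610,.269),.02),('large',(.636,.092),.03)):
    q=np.hypot(P[...,0]-p[0],P[...,1]-p[1]);h=(q<r);l=(q>.046)&(q<.05)
    print(nm,'head-lid mm',(1e3*(np.median(P[h][:,2])-np.median(P[l][:,2]))).round(1),'head z IQR',np.percentile(P[h][:,2]*1e3,[10,90]).round(1))
a=cv2.resize(load('top','6')['im'][165:285,195:455,::-1],None,fx=3,fy=3,interpolation=cv2.INTER_CUBIC);cv2.imwrite('pics/end.png',a)
E
```

```text
t 43.32 pos [0.362  0.0715 0.221 ] psi 94.6 q1,q6 [ 0.01 -0.07] w 0.0842 F [0.7 0.4 0.7] 
-> units [ 0.74 -0.02 -1.16] turn 0 q6 after 0.16
sq head-lid mm 14.3 head z IQR [23.4 31.5]
tab head-lid mm 13.3 head z IQR [23.8 30.9]
small head-lid mm 13.6 head z IQR [22.6 30.9]
large head-lid mm 13.4 head z IQR [23.6 32.9]
```

View pics/end.png

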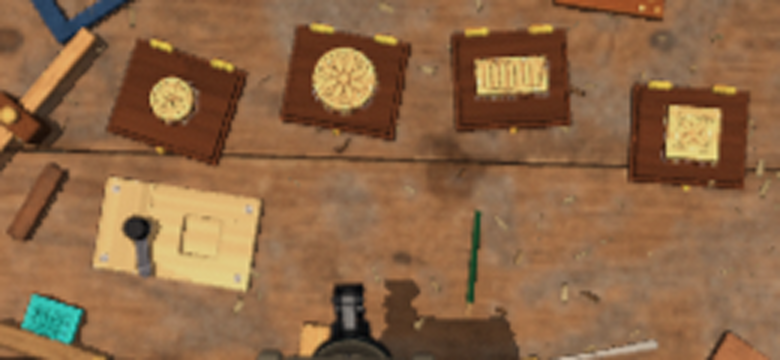

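All four ornaments sit in their own lids at the right height, the finger is clear, the look-alikes are untouched and the gripper is free.

```bash
python3 -c "
from rig import order;print(order.sign_off())"
```

```text
the job is handed in; nothing more can be done
None
```

All four ornaments are home, carved face up, in their matching lids, the sprung finger is swung clear, the look-alikes were not touched, and the job was handed in at about 43 s.

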